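Lock the camera monopod in its dock and hold it fully extended

TASK

The order camera's short monopod must be raised for a photo of the packed order on the counter. First turn the red turnbutton on the dock fully over the heel of the monopod's foot, so that the foot cannot lift; then squeeze the camera's grip so that its red lock button is pushed in, and pull the grip straight up past the first stop to the second stop, where the pole is fully out. Finish while still holding it there with the button squeezed in (the pole springs back if let go), with the foot seated in its dock, and leave the other things on the counter where they are.

Things in the scene. Friction and masses are not known exactly. Their poses are not given: they have to be found in the camera images.
- dock: dark steel dock, 200 x 86 mm, fixed flat to the worktop; origin on the worktop, z up. x runs from the turnbutton (pivot at x = -100 mm) past the monopod's pole (x = +10 mm) to the toe bridge (x = 53 to 73 mm, top 20 mm high). The monopod already stands in it. The bridge holds down only the foot's toe: with the turnbutton open, the heel is free to lift
- turnbutton (a joint): angle (rad) of the turnbutton about its vertical pivot, growing counter-clockwise from above: 0 to 0.3 at the start (open, tab across the dock), 1.4 = end stop, tab along the dock's +x over the foot's heel. Light friction (0.03 N m), stays where it is left
- turnbutton_wing (a point): point on the pivot axis, 39.5 mm above the worktop, inside the turnbutton's upright red wing: a plate 44 mm long, 10 mm thick, from 20.5 to 54.5 mm above the worktop, centred on the pivot. The point's x axis runs along the wing towards the tab's tip (39 mm from the pivot), z up. Pinch it across its 10 mm and twist it about the pivot, or push it round
- camera_grip (a point): centre of the camera's upright blue grip on top of the monopod, 157 mm above the worktop with the pole in. Block 36 mm (x) by 26 mm (y), 25 mm up and 29 mm down from here. Red lock button: plate 26 mm wide, 36 mm high on its +y face, 6 mm proud (32 mm over all, 27 mm pressed). x: as the camera looks, along the dock's x; z up the pole. Pinch it along y from above
- camera (a point): centre of the white camera, a box 30 x 44 x 32 mm with a black lens, fixed to the grip 50 mm ahead (x) of the pole, its top 23 mm below point camera_grip; do not grasp it
- lock_button (a joint): travel of the red lock button (m): 0 out, 0.005 fully in; springs out, needs 4 to 6 N. Under about 0.003 the pole is locked in
- pole_lower (a joint): extension of the pole's lower section (m): 0 in, 0.05 out = the first stop. Comes out first, needs about 3 to 5 N
- heel (a point): top of the foot's heel end (marked with a red strip), in the monopod's foot plate (148 x 66 x 8 mm), 14 mm above the worktop when seated; play under the turnbutton 1.5 mm
- camera_head (a joint): extension of the pole's upper section, which carries the camera and grip (m): 0 in, 0.05 out = the second stop. Comes out after the lower one, needs about 6 to 8 N; whole lift of the grip 100 mm. Both sections spring back when let go
- togo_box: white closed take-out box, 140 x 130 x 63 mm, left of the dock: bystander, leave it alone; origin: centre of its underside
- can: drinks can, 66 mm across, 115 mm high: bystander; origin: centre of its underside
- dip_red: red lidded dip cup, 69 mm across, 34 mm high: bystander; origin: centre of its underside
- dip_white: white lidded dip cup, 69 mm across, 34 mm high: bystander; origin: centre of its underside
- bell: counter bell, 82 mm across, 67 mm high, right of the dock: bystander; origin: centre of its underside
- shaker: glass shaker with steel cap, 73 mm across, 119 mm high, right of the dock: bystander; origin: centre of its underside

How it is judged:
On the way, in this order (a step that is already met when the one before it is completed fails the run):
1. the turnbutton is turned over the heel while the pole is still in (value of joint turnbutton above 1.25 rad and value of joint pole_lower below 0.01 m), for 0.2 s.
2. the lock button is squeezed in with the fingers (value of joint lock_button above 0.0032 m and value of joint turnbutton above 1.25 rad and contact force between the fingers and camera_head above 4 N), for 0.1 s.
At the end, for the whole second after the job is handed in: turnbutton beyond 1.25 rad over the heel; pole sections out over 45 mm (lower) and 44 mm (upper); grip over 240 mm above the worktop, at rest, held by the fingers (over 4 N) with the lock button at least 3 mm in; foot seated (heel under 6 mm up, tilt under 0.06 rad) (value of joint turnbutton above 1.25 rad and value of joint pole_lower above 0.045 m and value of joint camera_head above 0.044 m and value of joint lock_button above 0.003 m and contact force between the fingers and camera_head above 4 N and z of heel in the frame of dock below 0.02 m and height (world z) of camera_grip above 0.24 m and angle between heel's own z axis and vertical below 0.06 rad and linear speed of camera_head below 0.02 m/s); the arm keeps its last pose, push and grip.
It fails at once if the foot is pulled out of its seat (heel more than 12 mm up) (z of heel in the frame of dock above 0.026 m).
It fails at once if another thing on the counter is shifted by more than 25 mm (distance of any of togo_box, can, dip_red, dip_white, bell, shaker from where it was at the start of the episode above 0.025 m).
It also fails if it takes over 51 s, if anything falls off the work surface, if the arm or the gripper's body presses on something with over 40 N, if the wrist force passes 120 N, or if a joint passes its speed limit or range.

ROBOT

A 6-joint arm with a two-finger parallel gripper is mounted at the origin on a cart in front of the work surface, level with it; the furniture and walls round the work are solid. World frame = base frame: x ahead of the robot, y to its left, z up, the work surface at z = 0. Lengths are in m, angles in rad, forces in N, time in s.
With the tool pointing down it reaches from about 0.35 to 1 m from the base axis. Payload 7.1 kg.
Tool frame: the origin (TCP) lies at the very end of the fingers, on their centre line; the grasp point (between the pads) lies 19 mm behind it; z points along the fingers, y is the line along which they close (so a half turn about z gives the same grasp; the last joint's range is limited). The gripper opens to 85 mm and grips with 20 to 120 N. Pads are 22 mm wide; open, the fingers measure 114 mm over their backs; the gripper's body (76 mm by 85 mm) begins 54 mm behind the grasp point. The pads swing forward as they close: fully open they stand 13 mm farther back than shut.
Start: joints at [1.281, 0.423, 1.63, -0, 1.089, -0.019], TCP at [0.167, 0.602, 0.231] pointing down, gripper open.
Joint ranges: [-3, 3], [-0.9, 2.11], [0.09, 2.58], [-1.31, 4.45], [0.11, 2.69], [-2.54, 2.54]. Speed limits (rad/s): [2.39, 2.39, 3.01, 3.14, 3.14, 3.14].

INTERFACE

Orientations are given as a rotation vector (axis times angle).
In Python, from station import * gives the robot as it stands.
- The arm moves only by the tool send_rows, never from a script. Its argument "rows" is one flat list of numbers, 7 for each row, row after row: the shift along the tool's x, y, z in cm, then the turn, a rotation vector about the tool's x, y, z in degrees, then the finger opening in cm, from 0 to 8.54. A call has 1 to 20 rows; each row shifts and turns the commanded pose from where the row before left it, along the tool's axes as they then stand; what a row does not reach is not made up. A row lasts 1/8 s, in which the tool goes at most 62.5 mm and 10.7 degrees, less where a joint would pass 70% of its speed; a pose out of reach is approached as far as the arm can. A call is refused whole if a number of a shift passes 6.25 or a number of a turn 10.7, either way. A call with a gripper value outside its range is refused whole. The fingers move at their own pace and stop on an object; "force" is the grip in N (left out, the last holds). Time passes only in rows, so rows that do not move let the fingers close. It gives the time, the measured TCP pose, the force, the opening and the grip force at its end, in the units of the state.
- get_state(): the state, without advancing time (a new reading comes with each control period).
- capture(name): name is "scene" or "top" or "wrist"; returns a dict with "image" (384x512x3 uint8, red, green, blue), "camera_matrix" (3x3 intrinsics, pixels), "view" (4x4, takes a point from world to camera coordinates). Camera axes: x right, y up, looking along -z (the intrinsics and any distortion apply to the point x, -y, -z); pixel columns grow to the right and rows downward; lengths in m; the calibration is good to about 2 mm. A picture is of the moment at which its call begins. There is no depth.
- sign_off(): hands the job in; it is judged then, once.
The state is a dict: "clock": time; "qpos": joint angles; "dq": joint speeds; "joint_torque": joint torques, N m; "tool_pos": TCP position; "orientation": TCP orientation; "wrist_force": force on the tool from outside, world axes, zero at the start; "torque": the same for the moment, N m; "opening": opening from 0.0 (shut) to 1.0 (fully open); "finger_force": force on a finger pad.
Only numpy, scipy, OpenCV 4.12 (cv2) and the standard library are available. Lean on these libraries where they do the work, as an engineer would, in place of code of your own. Each camera call takes 0.05 s, during which the arm holds its last target. There are 200 camera calls.

## Working session

There is one attempt and no reset: what is moved stays moved. The work goes in short steps, Python scripts to look and compute and a tool call to move; the robot and the scene stay as the last step left them, time stands still between calls to the robot, and variables do not carry over. Pictures are saved under pics/ and viewed, at most 10 in all, crops included, and the job is handed in when it is done.

Besides the shell and the picture viewer there is one more tool, called after "Emit:" by a JSON object that holds its "name" and its "arguments", one argument or row to a line. send_rows: Moves the arm, as the interface text tells. Its arguments: {"type":"object","properties":{"rows":{"type":"array","items":{"type":"number"}},"force":{"type":"number"}},"required":["rows"]}

```bash
mkdir -p pics; ls; python3 - <<'E'
from station import *
import cv2,numpy as np
s=get_state();print({k:np.round(v,3) for k,v in s.items()})
for n in["scene","top"]:
    c=capture(n);cv2.imwrite(f"pics/{n}0.png",c["image"][:,:,::-1]);np.savez(f"pics/{n}0.npz",**c)
    print(np.round(c["camera_matrix"],1),np.round(c["view"],3), c.keys())
E
```

```text
pics
{'clock': np.float64(0.0), 'qpos': array([ 1.281,  0.424,  1.631,  0.   ,  1.089, -0.019]), 'dq': array([-0.003,  0.   , -0.   ,  0.   , -0.001,  0.001]), 'joint_torque': array([-3.0000e-03, -5.5740e+01, -2.8173e+01, -0.0000e+00,  8.0000e-03,
       -0.0000e+00]), 'tool_pos': array([0.167, 0.602, 0.231]), 'orientation': array([-4.240e-01, -3.113e+00,  2.000e-03]), 'wrist_force': array([ 0.006, -1.068,  0.733]), 'torque': array([0.01 , 0.016, 0.028]), 'finger_force': np.float64(0.0), 'opening': np.float64(1.002)}
[[418.2   0.  253.9]
 [  0.  418.2 194.2]
 [  0.    0.    1. ]] [[ 0.773 -0.635 -0.012 -0.39 ]
 [ 0.495  0.59   0.637 -0.349]
 [-0.397 -0.499  0.77  -1.426]
 [ 0.     0.     0.     1.   ]] dict_keys(['image', 'camera_matrix', 'view'])
[[413.3   0.  255.6]
 [  0.  413.3 187.9]
 [  0.    0.    1. ]] [[-0.154 -0.988  0.003  0.108]
 [ 0.949 -0.147  0.279 -0.543]
 [-0.275  0.046  0.96  -1.335]
 [ 0.     0.     0.     1.   ]] dict_keys(['image', 'camera_matrix', 'view'])
```

View pics/scene0.png

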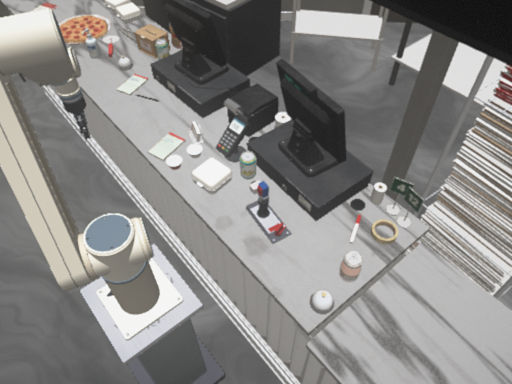

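View pics/top0.png

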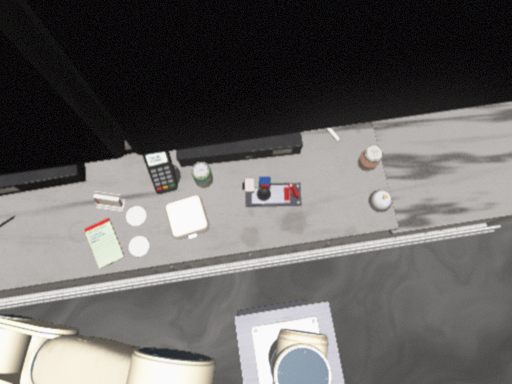

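The dock lies at about (272,194) in the top view. The red wing is near (291,192), the blue grip at (264,182), and dock +x runs to the left. Next I'll measure by colour and enlarge.

```bash
cat > h.py <<'E'
import cv2,numpy as np
def ray(c,u,v):
    K,V=c["camera_matrix"],c["view"];R,t=V[:3,:3],V[:3,3]
    d=np.linalg.inv(K)@[u,v,1];d=R.T@(d*[1,-1,-1]);return -R.T@t,d
def onz(c,u,v,z):
    o,d=ray(c,u,v);return o+d*(z-o[2])/d[2]
def proj(c,p):
    q=(c["view"][:3,:3]@p+c["view"][:3,3])*[1,-1,-1];q=c["camera_matrix"]@q;return q[:2]/q[2]
def blobs(c,f,amin=5):
    h=cv2.cvtColor(c["image"],cv2.COLOR_RGB2HSV).astype(int);m=f(h[...,0],h[...,1],h[...,2]).astype(np.uint8)
    n,l,s,ce=cv2.connectedComponentsWithStats(m);return [(s[i],ce[i],l==i) for i in range(1,n) if s[i][4]>=amin]
red=lambda h,s,v:((h<8)|(h>172))&(s>150)&(v>70)
blue=lambda h,s,v:(abs(h-115)<14)&(s>130)&(v>40)
def tri(c1,p1,c2,p2):
    o1,d1=ray(c1,*p1);o2,d2=ray(c2,*p2);A=np.c_[d1,-d2];x=np.linalg.lstsq(A,o2-o1,rcond=None)[0]
    a,b=o1+d1*x[0],o2+d2*x[1];return (a+b)/2,np.linalg.norm(a-b)
E
python3 - <<'E'
from h import *
ims=[]
for n,(x,y) in dict(scene=(235,165),top=(225,160)).items():
    c=dict(np.load(f"pics/{n}0.npz"))
    for nm,f in(("red",red),("blue",blue)):
        for s,ce,_ in blobs(c,f):
            if x<ce[0]<x+80 and y<ce[1]<y+80: print(n,nm,s,ce.round(1),onz(c,*ce,.05).round(3),onz(c,*ce,.18).round(3))
    ims.append(cv2.resize(c["image"][y:y+80,x:x+80],None,fx=5,fy=5,interpolation=cv2.INTER_CUBIC))
cv2.imwrite("pics/crop0.png",np.hstack(ims)[:,:,::-1])
E
```

```text
scene red [270 224  12   6  28] [275.8 227. ] [ 0.523 -0.106  0.05 ] [ 0.459 -0.172  0.18 ]
scene blue [260 182   7   7  31] [263.1 185.2] [0.618 0.08  0.05 ] [ 0.545 -0.006  0.18 ]
top red [261 185   8   2  16] [264.5 185.5] [ 0.565 -0.01   0.05 ] [ 0.527 -0.001  0.18 ]
top red [285 186  14  13  88] [290.2 191.8] [ 0.529 -0.095  0.05 ] [ 0.494 -0.077  0.18 ]
top blue [260 178  10   6  53] [264.3 180.2] [ 0.584 -0.012  0.05 ] [ 0.545 -0.003  0.18 ]
```

View pics/crop0.png

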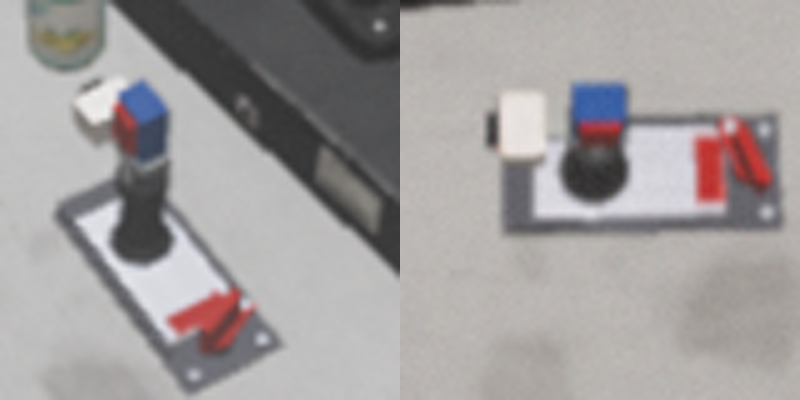

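The crops show the wing from (730,125) (white tip) to (765,185), with the tab pointing away from the robot. The lock button faces the robot and the red heel strip is at (708,168). Next I'll write a row helper and fly over the turnbutton for a close look.

```bash
cat >> h.py <<'E'
from scipy.spatial.transform import Rotation as Ro
def plan(s,pos,heading,n,op):
    """rows from state s to TCP pos, tool z down, tool y at world heading (deg)"""
    R0=Ro.from_rotvec(s["orientation"]);h=np.radians(heading)
    y=np.array([np.cos(h),np.sin(h),0]);z=np.array([0,0,-1.]);R1=Ro.from_matrix(np.c_[np.cross(y,z),y,z])
    p0=np.array(s["tool_pos"]);w=(R0.inv()*R1).as_rotvec();out=[]
    R,p=R0,p0
    for i in range(1,n+1):
        t=p0+(np.array(pos)-p0)*i/n
        d=np.round(R.inv().apply(t-p)*100,2);r=np.round(np.degrees(w)/n,1)
        out+=[*d,*r,op];p=p+R.apply(d/100);R=R*Ro.from_rotvec(np.radians(r))
    print([float(round(v,2)) for v in out]);print(p.round(4),(R1.inv()*R).magnitude())
E
python3 - <<'E'
from station import *;from h import *
s=get_state();R=Ro.from_rotvec(s["orientation"]).as_matrix();print(R.round(3))
plan(s,[.5,-.1,.25],-60,16,8.5)
E
```

```text
[[-0.964  0.267 -0.   ]
 [ 0.267  0.964 -0.001]
 [ 0.    -0.001 -1.   ]]
[-3.18, -3.67, -0.12, -0.0, 0.0, 8.4, 8.5, -3.68, -3.17, -0.11, -0.0, 0.0, 8.4, 8.5, -4.1, -2.59, -0.12, -0.0, 0.0, 8.4, 8.5, -4.44, -1.97, -0.11, -0.0, 0.0, 8.4, 8.5, -4.68, -1.29, -0.12, -0.0, 0.0, 8.4, 8.5, -4.82, -0.61, -0.12, -0.0, 0.0, 8.4, 8.5, -4.85, 0.11, -0.11, -0.0, 0.0, 8.4, 8.5, -4.78, 0.82, -0.12, -0.0, 0.0, 8.4, 8.5, -4.62, 1.51, -0.11, -0.0, 0.0, 8.4, 8.5, -4.34, 2.17, -0.12, -0.0, 0.0, 8.4, 8.5, -3.99, 2.77, -0.12, -0.0, 0.0, 8.4, 8.5, -3.53, 3.33, -0.11, -0.0, 0.0, 8.4, 8.5, -3.01, 3.81, -0.12, -0.0, 0.0, 8.4, 8.5, -2.42, 4.21, -0.12, -0.0, 0.0, 8.4, 8.5, -1.78, 4.52, -0.11, -0.0, 0.0, 8.4, 8.5, -1.1, 4.72, -0.12, -0.0, 0.0, 8.4, 8.5]
[ 0.5  -0.1   0.25] 0.002005581859810716
```

Emit:
{"name": "send_rows", "arguments": {
  "rows": [-3.2,-3.7,-0.1,0,0,8.4,8.5,-3.7,-3.2,-0.1,0,0,8.4,8.5,-4.1,-2.6,-0.1,0,0,8.4,8.5,-4.4,-2,-0.1,0,0,8.4,8.5,-4.7,-1.3,-0.1,0,0,8.4,8.5,-4.8,-0.6,-0.1,0,0,8.4,8.5,-4.85,0.1,-0.1,0,0,8.4,8.5,-4.8,0.8,-0.1,0,0,8.4,8.5,-4.6,1.5,-0.1,0,0,8.4,8.5,-4.3,2.2,-0.1,0,0,8.4,8.5,-4,2.8,-0.1,0,0,8.4,8.5,-3.5,3.3,-0.1,0,0,8.4,8.5,-3,3.8,-0.1,0,0,8.4,8.5,-2.4,4.2,-0.1,0,0,8.4,8.5,-1.8,4.5,-0.1,0,0,8.4,8.5,-1.1,4.7,-0.1,0,0,8.4,8.5,0,0,0,0,0,0,8.5,0,0,0,0,0,0,8.5]
}}

```text
clock: 2.35
tool_pos: [0.4986, -0.099, 0.2468]
orientation: [-3.033, -0.816, 0.002]
wrist_force: [-0.1, 0.0, -1.1]
opening: 0.994
finger_force: 0.0
```

```bash
python3 - <<'E'
from station import *;from h import *
s=get_state();print(s["clock"],s["tool_pos"].round(3),s["qpos"].round(2),Ro.from_rotvec(s["orientation"]).as_matrix().round(3))
c=capture("wrist");np.savez("pics/wrist1.npz",**c);print(c["camera_matrix"][0,0],c["view"].round(3))
cv2.imwrite("pics/wrist1.png",c["image"][:,:,::-1])
E
```

```text
2.35 [ 0.499 -0.099  0.247] [-0.22  0.23  1.87  0.    1.04  0.83] [[ 0.865  0.502 -0.002]
 [ 0.502 -0.865  0.001]
 [-0.001 -0.001 -1.   ]]
282.35020860573945 [[ 0.501 -0.865 -0.001 -0.336]
 [ 0.829  0.481 -0.286 -0.323]
 [ 0.248  0.142  0.958 -0.504]
 [ 0.     0.     0.     1.   ]]
```

View pics/wrist1.png

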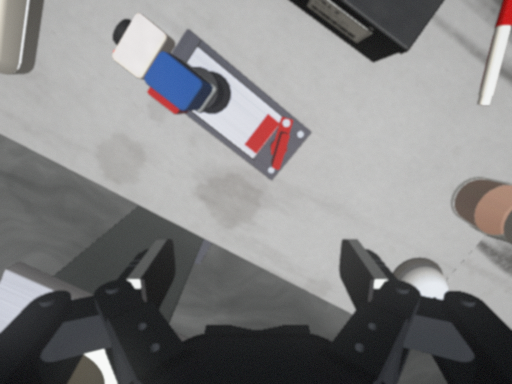

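The wrist view shows the wing from about (286,125) (tab tip dot) to (277,168), the heel strip at (263,133), the dock end corners at (311,131) and (272,180), and the grip top at (175,80).

```bash
python3 - <<'E'
from h import *
c=dict(np.load("pics/wrist1.npz"))
print("cam",ray(c,0,0)[0].round(3))
for nm,f in(("red",red),("blue",blue)):
    for s,ce,m in blobs(c,f,30):
        r=cv2.minAreaRect(np.argwhere(m)[:,::-1].astype(np.float32));print(nm,s,ce.round(1),[np.round(q,1) for q in r])
        for z in(.014,.038,.0545,.182): print("  ",z,onz(c,*ce,z).round(4))
cs=[onz(c,*p,.006) for p in((311,131),(272,180),(189,30))]
print("corners",np.round(cs,4),np.linalg.norm(cs[0]-cs[1]),np.linalg.norm(cs[0]-cs[2]))
cv2.imwrite("pics/w1c.png",cv2.resize(c["image"][10:190,100:325],None,fx=3.3,fy=3.3,interpolation=cv2.INTER_CUBIC)[:,:,::-1])
E
```

```text
cam [ 0.561 -0.063  0.39 ]
red [497   0  15  25 287] [505.4  12.9] [array([504.,  12.]), array([24., 14.]), np.float64(90.0)]
   0.014 [ 0.7976 -0.2615  0.014 ]
   0.038 [ 0.7825 -0.2488  0.038 ]
   0.0545 [ 0.7721 -0.2401  0.0545]
   0.182 [ 0.692 -0.173  0.182]
red [149  89  30  24 180] [163.3 100.8] [array([163.3, 100.8]), array([35.8,  5.1]), np.float64(37.3)]
   0.014 [0.508  0.0435 0.014 ]
   0.038 [0.5114 0.0367 0.038 ]
   0.0545 [0.5137 0.032  0.0545]
   0.182 [ 0.5318 -0.0043  0.182 ]
red [247 116  43  53 868] [270.5 139. ] [array([273.7, 140.7]), array([40.3, 40.3]), np.float64(37.9)]
   0.014 [ 0.535  -0.0988  0.014 ]
   0.038 [ 0.5366 -0.0966  0.038 ]
   0.0545 [ 0.5378 -0.095   0.0545]
   0.182 [ 0.5467 -0.083   0.182 ]
blue [ 145   52   58   58 1880] [173.5  80.4] [array([173.3,  80.2]), array([54.8, 35.9]), np.float64(38.0)]
   0.014 [0.5364 0.0426 0.014 ]
   0.038 [0.538  0.0358 0.038 ]
   0.0545 [0.5391 0.0312 0.0545]
   0.182 [ 0.5475 -0.0048  0.182 ]
corners [[ 0.5706 -0.1409  0.006 ]
 [ 0.4866 -0.1306  0.006 ]
 [ 0.5971  0.0531  0.006 ]] 0.08454511706529519 0.1957817462357463
```

View pics/w1c.png

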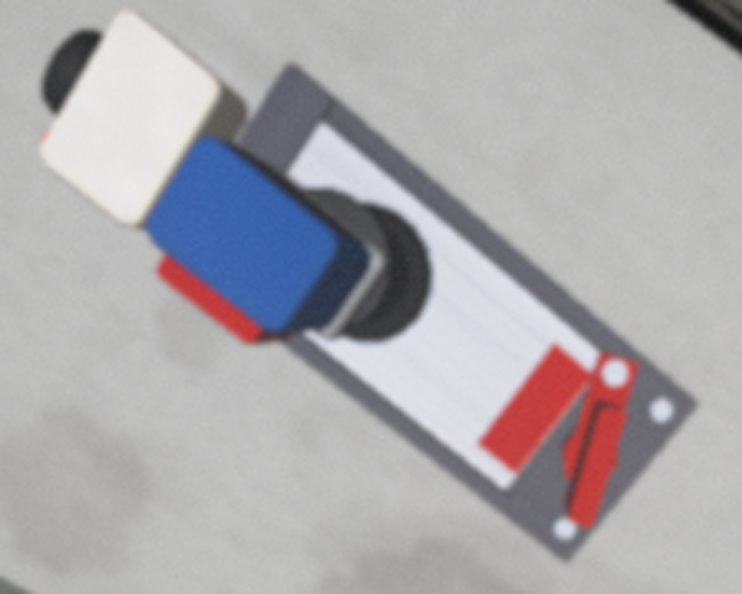

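The enlarged view shows the wing's top face from (611,405) to (583,522), the tab dot at (614,373), and the grip's top-face corners at (205,140), (340,245), (275,333) and (150,230).

```bash
python3 - <<'E'
from station import *;from h import *
c=dict(np.load("pics/wrist1.npz"))
P=lambda x,y,z:onz(c,100+(x+.5)/3.3-.5,10+(y+.5)/3.3-.5,z)
a,b=P(611,405,.0545),P(583,522,.0545);d=a-b;print("wing",((a+b)/2).round(4),np.linalg.norm(d),np.degrees(np.arctan2(d[1],d[0])))
t=P(614,373,.0205);print("tab",t)
g=np.array([P(x,y,.182) for x,y in((205,140),(340,245),(275,333),(150,230))]);print("grip",g.round(4),g.mean(0).round(4))
h=np.radians(82.5);ex=np.array([np.cos(h),np.sin(h),0])
print("pivot from end +25:",np.array([.5286,-.1358,0])+.025*ex, "from grip -110:",g.mean(0)-.11*ex)
T=dict(np.load("pics/top0.npz"));S=dict(np.load("pics/scene0.npz"))
for s,ce,m in blobs(T,blue):
  if s[4]>40: print("top grip",onz(T,*ce,.18))
E
```

```text
wing [ 0.5322 -0.1122  0.0545] 0.04311752982751284 17.92807081976642
tab [ 0.56277576 -0.10442553  0.0205    ]
grip [[ 0.5597  0.0096  0.182 ]
 [ 0.5556 -0.0232  0.182 ]
 [ 0.5328 -0.0191  0.182 ]
 [ 0.5383  0.0124  0.182 ]] [ 0.5466 -0.0051  0.182 ]
pivot from end +25: [ 0.53186315 -0.11101388  0.        ] from grip -110: [ 0.53222465 -0.11412154  0.182     ]
top grip [ 0.54486533 -0.002959    0.18      ]
```

Three cues agree on the pivot, (0.532,-0.112), with the wing at 18° (joint about 0.27). Dock x is at 82.5° and the grip centre at (0.546,-0.004). The wrist camera sits 72 mm along tool x, so I'll tilt the tool 10° to keep it clear of the grip during the twist.

```bash
sed -i 's/def plan(s,pos,heading,n,op):/def plan(s,pos,heading,n,op,tilt=0):/; s/R1=Ro.from_matrix(np.c_\[np.cross(y,z),y,z\])/R1=Ro.from_matrix(np.c_[np.cross(y,z),y,z])*Ro.from_rotvec([0,np.radians(tilt),0])/' h.py
python3 - <<'E'
from station import *;from h import *
s=get_state()
plan(s,[.535,-.111,.10],-72,5,4.5,10)
R=Ro.from_rotvec([0,np.radians(10),0]);print("down 7.2cm in tool:",R.inv().apply([0,0,7.2]).round(2))
print("twist -10deg about down:",R.inv().apply([0,0,-10]).round(2))
E
```

```text
[0.51, 0.58, 2.94, -0.2, 2.0, 2.4, 4.5, 0.43, 0.56, 2.95, -0.2, 2.0, 2.4, 4.5, 0.35, 0.53, 2.97, -0.2, 2.0, 2.4, 4.5, 0.26, 0.5, 2.99, -0.2, 2.0, 2.4, 4.5, 0.19, 0.49, 2.99, -0.2, 2.0, 2.4, 4.5]
[ 0.5351 -0.111   0.1   ] 0.0029032088857709774
down 7.2cm in tool: [-1.25  0.    7.09]
twist -10deg about down: [ 1.74  0.   -9.85]
```

Emit:
{"name": "send_rows", "arguments": {
  "rows": [0.5,0.6,2.9,-0.2,2,2.4,4.5,0.4,0.6,2.95,-0.2,2,2.4,4.5,0.35,0.5,3,-0.2,2,2.4,4.5,0.3,0.5,3,-0.2,2,2.4,4.5,0.2,0.5,3,-0.2,2,2.4,4.5,0,0,0,0,0,0,4.5,0,0,0,0,0,0,4.5]
}}

```text
clock: 3.28
tool_pos: [0.5366, -0.1115, 0.1013]
orientation: [-3.063, -0.49, -0.269]
wrist_force: [0.1, -0.7, 0.1]
opening: 0.525
finger_force: 0.0
```

```bash
python3 - <<'E'
from station import *;from h import *
s=get_state();print(s["clock"],s["tool_pos"].round(4));R=Ro.from_rotvec(s["orientation"]).as_matrix();print(R.round(3))
c=capture("wrist");np.savez("pics/wrist2.npz",**c)
im=c["image"].copy()
for p,col in(((.532,-.112,.0545),(0,255,0)),((.532+.022*.951,-.112+.022*.309,.0545),(0,0,255)),(s["tool_pos"],(255,255,0))):
    u=proj(c,np.array(p));print(u);cv2.circle(im,tuple(int(round(v)) for v in u),2,col,-1)
cv2.imwrite("pics/w2.png",im[:,:,::-1])
plan(s,[.535,-.111,.028],-72,5,4.5,10)
E
```

```text
3.275 [ 0.5366 -0.1115  0.1013]
[[ 0.936  0.312  0.165]
 [ 0.307 -0.95   0.055]
 [ 0.174 -0.001 -0.985]]
[254.81829313 228.97861916]
[254.87280201 198.97991095]
[255.85378461 241.73329142]
[-0.28, -0.02, 1.44, -0.0, -0.0, 0.0, 4.5, -0.28, -0.02, 1.44, -0.0, -0.0, 0.0, 4.5, -0.29, -0.02, 1.44, -0.0, -0.0, 0.0, 4.5, -0.28, -0.02, 1.44, -0.0, -0.0, 0.0, 4.5, -0.28, -0.01, 1.44, -0.0, -0.0, 0.0, 4.5]
[ 0.535 -0.111  0.028] 0.003171538994518576
```

View pics/w2.png

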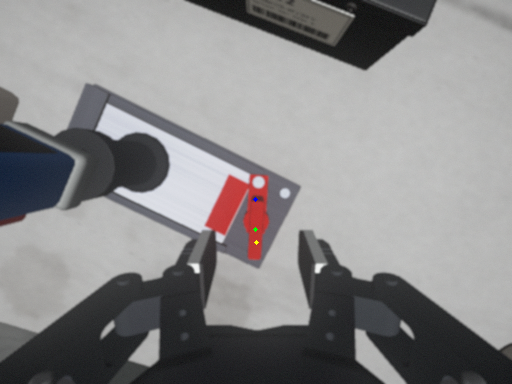

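The wing lies vertical at u≈256 between the open fingers, from (258,196) to (255,260), centred near (256,228) as predicted. I'll descend and pinch.

Emit:
{"name": "send_rows", "arguments": {
  "rows": [-0.3,0,1.45,0,0,0,4.5,-0.3,0,1.45,0,0,0,4.5,-0.3,0,1.45,0,0,0,4.5,-0.3,0,1.45,0,0,0,4.5,-0.3,0,1.4,0,0,0,4.5,0,0,0,0,0,0,4.5,0,0,0,0,0,0,0.5,0,0,0,0,0,0,0.5,0,0,0,0,0,0,0.5,0,0,0,0,0,0,0.5,0,0,0,0,0,0,0.5,0,0,0,0,0,0,0.5],
  "force": 30
}}

```text
clock: 4.82
tool_pos: [0.5338, -0.1116, 0.0275]
orientation: [-3.062, -0.487, -0.267]
wrist_force: [-1.5, 8.8, 3.4]
opening: 0.113
finger_force: 30.9
```

Emit:
{"name": "send_rows", "arguments": {
  "rows": [0,-0.05,0,1.7,0,-9.4,0.5,0,-0.05,0,1.7,0,-9.4,0.5,0,-0.05,0,1.7,0,-9.4,0.5,0,-0.05,0,1.7,0,-9.4,0.5,0,-0.05,0,1.7,0,-9.4,0.5,0,-0.05,0,1.7,0,-9.4,0.5,0,-0.05,0,1.6,0,-8.6,0.5,0,0,0,0,0,0,0.5,0,0,0,0,0,0,0.5,0,0,0,0,0,0,0.5]
}}

```text
clock: 6.08
tool_pos: [0.5317, -0.1098, 0.0275]
orientation: [-2.239, -2.014, -0.197]
wrist_force: [-1.3, 5.5, 3.4]
opening: 0.112
finger_force: 36.3
```

```bash
python3 - <<'E'
from station import *;from h import *
s=get_state();R=Ro.from_rotvec(s["orientation"]).as_matrix();print(R.round(3),np.degrees(np.arctan2(R[1,1],R[0,1])),s["torque"].round(2),s["tool_pos"].round(4))
c=capture("wrist");cv2.imwrite("pics/w3.png",c["image"][:,:,::-1])
E
```

```text
[[ 0.104  0.994  0.014]
 [ 0.978 -0.105  0.178]
 [ 0.179 -0.005 -0.984]] -6.03501053496734 [ 0.83  0.   -0.65] [ 0.5317 -0.1098  0.0275]
```

View pics/w3.png

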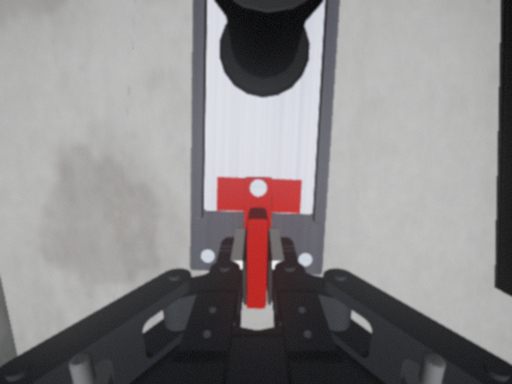

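The tab (dot at (258,188)) now lies along the dock over the red heel strip, and the wrist moment of -0.65 N m shows it's against the end stop. I'll release, lift, and go over the grip.

```bash
python3 - <<'E'
from station import *;from h import *
s=get_state();s2=dict(s)
print("open+up");plan(s,[.532,-.112,.25],-6,5,4.5,10)
s2["tool_pos"]=np.array([.532,-.112,.25])
plan(s2,[.546,-.0045,.235],-7,5,8.5,0)
E
```

```text
open+up
[0.75, -0.01, -4.39, -0.1, -0.1, -0.0, 4.5, 0.75, -0.01, -4.38, -0.1, -0.1, -0.0, 4.5, 0.73, 0.01, -4.39, -0.1, -0.1, -0.0, 4.5, 0.73, 0.01, -4.39, -0.1, -0.1, -0.0, 4.5, 0.72, 0.02, -4.39, -0.1, -0.1, -0.0, 4.5]
[ 0.532 -0.112  0.25 ] 0.005708787697217721
[2.08, 0.05, 0.68, -0.1, -2.1, 0.2, 8.5, 2.1, 0.05, 0.61, -0.1, -2.1, 0.2, 8.5, 2.13, 0.04, 0.53, -0.1, -2.1, 0.2, 8.5, 2.14, 0.02, 0.45, -0.1, -2.1, 0.2, 8.5, 2.15, 0.03, 0.37, -0.1, -2.1, 0.2, 8.5]
[ 0.546  -0.0045  0.235 ] 0.004588519450451323
```

Emit:
{"name": "send_rows", "arguments": {
  "rows": [0,0,0,0,0,0,4,0,0,0,0,0,0,4,0,0,0,0,0,0,4,0.75,0,-4.4,0,0,0,4,0.75,0,-4.4,0,0,0,4,0.75,0,-4.4,0,0,0,4,0.75,0,-4.4,0,0,0,4,0.75,0,-4.4,0,0,0,4,2.1,0,0.7,0,-2.1,0.2,8.5,2.1,0,0.6,0,-2.1,0.2,8.5,2.1,0,0.5,0,-2.1,0.2,8.5,2.1,0,0.5,0,-2.1,0.2,8.5,2.15,0,0.4,0,-2.1,0.2,8.5,0,0,0,0,0,0,8.5,0,0,0,0,0,0,8.5,0,0,0,0,0,0,8.5]
}}

```text
clock: 8.12
tool_pos: [0.5443, -0.0063, 0.2344]
orientation: [-2.351, -2.082, 0.012]
wrist_force: [0.2, 0.0, -0.4]
opening: 0.997
finger_force: 0.0
```

```bash
python3 - <<'E'
from station import *;from h import *
s=get_state();R=Ro.from_rotvec(s["orientation"]).as_matrix();print(R.round(3),s["tool_pos"].round(4))
c=capture("wrist");im=c["image"].copy();T=capture("top")
h=np.radians(83)
ex=np.array([np.cos(h),np.sin(h),0]);ey=np.array([-ex[1],ex[0],0]);g=np.array([.546,-.0045,.182])
for a,b in((1,1),(1,-1),(-1,-1),(-1,1)): 
    u=proj(c,g+a*.018*ex+b*.013*ey);print(u.round(1));cv2.circle(im,tuple(int(round(v)) for v in u),2,(0,255,0),-1)
u=proj(c,s["tool_pos"]);cv2.circle(im,tuple(int(round(v)) for v in u),2,(255,255,0),-1)
cv2.imwrite("pics/w4.png",np.hstack([im,cv2.resize(T["image"][160:232,225:279],(288,384))])[:,:,::-1])
plan(s,[.546,-.0045,.138],-7,5,8.5,0)
E
```

```text
[[ 0.121  0.993 -0.007]
 [ 0.993 -0.121 -0.004]
 [-0.005 -0.006 -1.   ]] [ 0.5443 -0.0063  0.2344]
[241.6 182.3]
[277.9 182.4]
[276.8 228.6]
[242.3 228.5]
[0.05, 0.04, 1.93, -0.1, 0.1, 0.0, 8.5, 0.05, 0.04, 1.93, -0.1, 0.1, 0.0, 8.5, 0.04, 0.03, 1.92, -0.1, 0.1, 0.0, 8.5, 0.04, 0.03, 1.93, -0.1, 0.1, 0.0, 8.5, 0.04, 0.03, 1.93, -0.1, 0.1, 0.0, 8.5]
[ 0.546  -0.0045  0.138 ] 0.004805678706203433
```

View pics/w4.png

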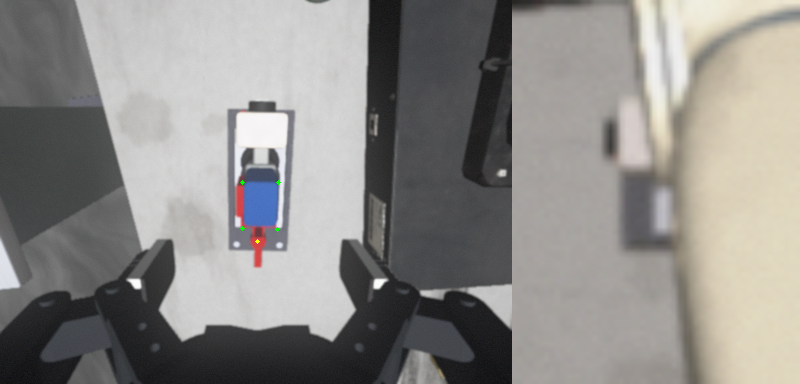

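The grip top spans (244–279, 181–227), within 1 px (about 1 mm) of my predicted box and centred between the fingers. I'll descend and squeeze.

Emit:
{"name": "send_rows", "arguments": {
  "rows": [0.05,0.05,2,-0.1,0.1,0,8.5,0.05,0.05,2,-0.1,0.1,0,8.5,0.05,0.05,2,-0.1,0.1,0,8.5,0,0,2,0,0,0,8.5,0,0,1.9,0,0,0,8.5,0,0,0,0,0,0,8.5,0,0,0,0,0,0,2.2,0,0,0,0,0,0,2.2,0,0,0,0,0,0,2.2,0,0,0,0,0,0,2.2,0,0,0,0,0,0,2.2,0,0,0,0,0,0,2.2,0,0,0,0,0,0,2.2,0,0,0,0,0,0,2.2,0,0,0,0,0,0,2.2,0,0,0,0,0,0,2.2],
  "force": 40
}}

```text
clock: 10.22
tool_pos: [0.5463, -0.0044, 0.136]
orientation: [2.351, 2.084, 0.001]
wrist_force: [0.0, -0.4, 6.6]
opening: 0.3
finger_force: 42.9
```

Opening is about 26 mm at 43 N, so the button is in. I'll pull straight up.

Emit:
{"name": "send_rows", "arguments": {
  "rows": [0,0,0,0,0,0,2.2,0,0,-0.5,0,0,0,2.2,0,0,-0.7,0,0,0,2.2,0,0,-0.7,0,0,0,2.2,0,0,-0.7,0,0,0,2.2,0,0,-0.7,0,0,0,2.2,0,0,-0.7,0,0,0,2.2,0,0,-0.7,0,0,0,2.2,0,0,-0.7,0,0,0,2.2,0,0,-0.7,0,0,0,2.2,0,0,-0.7,0,0,0,2.2,0,0,-0.7,0,0,0,2.2,0,0,-0.7,0,0,0,2.2,0,0,-0.7,0,0,0,2.2,0,0,-0.6,0,0,0,2.2,0,0,0,0,0,0,2.2,0,0,0,0,0,0,2.2]
}}

```text
clock: 12.35
tool_pos: [0.5457, -0.0044, 0.2302]
orientation: [-2.35, -2.084, 0.001]
wrist_force: [0.2, 0.4, -7.0]
opening: 0.302
finger_force: 41.2
```

```bash
python3 - <<'E'
from station import *;from h import *
s=get_state();print(s["tool_pos"].round(4),s["wrist_force"].round(1),Ro.from_rotvec(s["orientation"]).as_matrix().round(3))
E
```

```text
[ 0.5457 -0.0044  0.2302] [ 0.2  0.4 -7. ] [[ 0.12   0.993 -0.001]
 [ 0.993 -0.12   0.   ]
 [ 0.    -0.001 -1.   ]]
```

Emit:
{"name": "send_rows", "arguments": {
  "rows": [0,0,-0.2,0,0,0,2.2,0,0,-0.2,0,0,0,2.2,0,0,0,0,0,0,2.2,0,0,0,0,0,0,2.2]
}}

```text
clock: 12.85
tool_pos: [0.5458, -0.0044, 0.2343]
orientation: [-2.35, -2.084, 0.001]
wrist_force: [0.4, 0.1, -6.9]
opening: 0.301
finger_force: 41.3
```

Emit:
{"name": "send_rows", "arguments": {
  "rows": [0,0,-0.1,0,0,0,2.2,0,0,-0.1,0,0,0,2.2,0,0,0,0,0,0,2.2,0,0,0,0,0,0,2.2]
}}

```text
clock: 13.35
tool_pos: [0.5458, -0.0044, 0.2363]
orientation: [-2.35, -2.084, 0.001]
wrist_force: [0.4, 0.0, -7.2]
opening: 0.3
finger_force: 41.3
```

```bash
python3 - <<'E'
from station import *;from h import *
s=get_state();print(s["tool_pos"].round(4),s["wrist_force"].round(1))
c=capture("wrist");S=capture("scene")
cv2.imwrite("pics/w5.png",np.hstack([c["image"][:,80:430],cv2.resize(S["image"][160:256,225:337],(448,384),interpolation=cv2.INTER_CUBIC)])[:,:,::-1])
E
```

```text
[ 0.5458 -0.0044  0.2363] [ 0.4  0.  -7.2]
```

View pics/w5.png

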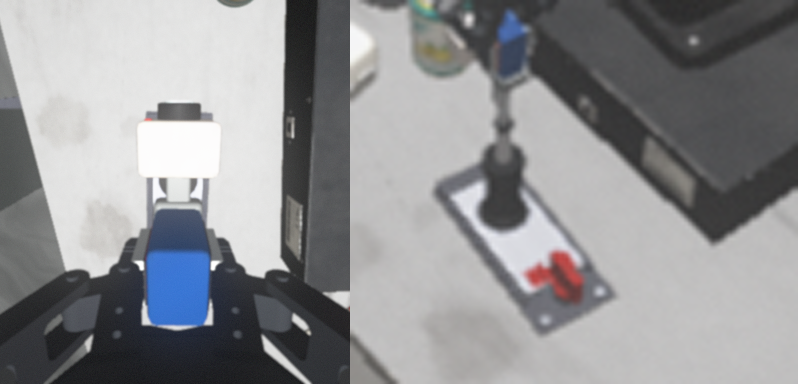

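Both pole sections are out, the foot is seated and the tab still covers the heel strip. The force hasn't risen, so I'll creep up until I feel the stop.

Emit:
{"name": "send_rows", "arguments": {
  "rows": [0,0,-0.1,0,0,0,2.2,0,0,-0.05,0,0,0,2.2,0,0,0,0,0,0,2.2,0,0,0,0,0,0,2.2]
}}

```text
clock: 13.95
tool_pos: [0.5457, -0.0044, 0.2377]
orientation: [-2.35, -2.084, 0.001]
wrist_force: [-0.1, 0.2, -7.5]
opening: 0.298
finger_force: 41.2
```

Emit:
{"name": "send_rows", "arguments": {
  "rows": [0,0,-0.1,0,0,0,2.2,0,0,0,0,0,0,2.2,0,0,0,0,0,0,2.2]
}}

```text
clock: 14.32
tool_pos: [0.5453, -0.0043, 0.238]
orientation: [-2.349, -2.083, 0.002]
wrist_force: [1.7, -0.3, -19.8]
opening: 0.301
finger_force: 40.4
```

The force jumped to 20 N, so that's the second stop. I'll ease off 1 mm, let it settle, and hand in.

Emit:
{"name": "send_rows", "arguments": {
  "rows": [0,0,0.1,0,0,0,2.2,0,0,0,0,0,0,2.2,0,0,0,0,0,0,2.2,0,0,0,0,0,0,2.2]
}}

```text
clock: 14.82
tool_pos: [0.5458, -0.0044, 0.2379]
orientation: [-2.35, -2.084, 0.001]
wrist_force: [-0.0, 0.2, -13.7]
opening: 0.3
finger_force: 40.7
```

```bash
python3 - <<'E'
from station import *
s=get_state();print(s["tool_pos"],s["wrist_force"],s["opening"],s["finger_force"])
if s["finger_force"]>30 and s["tool_pos"][2]>.233: print(sign_off())
E
```

```text
[ 0.54578832 -0.00438041  0.23789029] [-3.62789991e-03  1.83003943e-01 -1.36876135e+01] 0.29953883004982457 40.73440879583359
the job is handed in; nothing more can be done
None
```

The job is handed in: the turnbutton is over the heel against its end stop, and the grip is held at the second stop with the lock button squeezed in, the foot seated and nothing else touched. No verdict was returned, so this rests on the forces and pictures.

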